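Stroke-test a returned piston damper and sort it

TASK

The piston damper standing in the metal test stand has come back from a customer: while it stands there, push its plunger down slowly through its stroke, never leaning on it with more than 18 N. If it slides evenly all the way, leave the plunger fully home and stand the damper in the empty hole of the wooden stock block; if it turns clearly stiff part way, stop pushing there and put the damper in the open cardboard reject bin. Set it down without dropping it, let go, and do not disturb the other things on the bench.

Things in the scene. Friction and masses are not known exactly. Their poses are not given: they have to be found in the camera images.
- damper_mid (a point): centre (half-way up) of the damper's barrel: an upright grey plastic cylinder, 40 mm diameter, 85 mm tall, with a tapered foot, a thin black band and a steel band; z axis up along the barrel, its foot 42.5 mm below and its top face 42.5 mm above this point. About 0.2 kg. It stands loose in the hole of the test stand.
- plunger_top (a point): centre of the top of the plunger's black button, a disc 34 mm diameter, 7 mm thick, on a 12 mm steel rod out of the barrel's top; z up. Fully out it is 83.5 mm above damper_mid; home, about 54 mm. A stiff plunger springs back a little when let go, a sound one back to 27.5 mm. Looks do not tell a stiff damper from a sound one.
- plunger (a joint): how far the plunger is pushed in (m): 0 fully out, 0.03 home on a rubber bumper felt from 27.5 mm (4 N more per mm; counts as home from 27 mm). Starts up to 4 mm in; friction holds it. Sound: an even 3 N or so up to the bumper. Stiff: the same for 12 to 18 mm, then about 4 N more per mm; proven stiff once pushed with over 6 N for 0.05 s at 8 to 25 mm of travel.
- stand_hole (a point): centre of the mouth of the round hole in the test stand, a fixed square aluminium block 100 x 100 x 32 mm; hole 43 mm wide, 24 mm deep, z axis up.
- stock_hole (a point): centre of the mouth of the empty hole of the stock block, a fixed wooden block 200 x 90 x 32 mm with two holes, each 43 mm wide and 24 mm deep, 100 mm apart along its length (its x axis; the occupied hole lies at -100 mm). z axis up.
- bin: the reject bin: a fixed open cardboard box, 180 mm (its x) by 150 mm (its y), 45 mm high, walls and floor 5 mm thick; origin at the centre of its underside, z up.
- spare_mid (a point): centre of another damper, same size, plunger home, standing in the stock block's other hole; leave alone.
- tape: bystander: cardboard-coloured tape roll, 76 mm diameter, 24 mm high, origin at its underside.
- driver: bystander: screwdriver lying flat, 190 mm long.
- jar: bystander: jar, 60 mm diameter, 75 mm tall, origin at its underside.
- element: bystander: dark steel bent-wire heating element lying flat, about 195 x 65 mm.
- knobpart: bystander: black appliance knob, 48 mm diameter, 25 mm high, origin at its underside.
- bearing: bystander: steel bearing, 42 mm diameter, 12 mm high, origin at its underside.
Not all that is in view belongs to the job. Leave any yellow look-alike of the bin alone. Leave any red look-alike of the part that bears damper_mid alone.

How it is judged:
By the outcome, as a careful person would: the job done as asked, in the order asked, and still so for the second after the job is handed in, with the robot touching nothing.
It also fails if it takes over 48 s, if anything falls off the work surface, if the arm or the gripper's body presses on something with over 40 N, if the wrist force passes 120 N, or if a joint passes its speed limit or range.

ROBOT

A 6-joint arm with a two-finger parallel gripper is mounted at the origin on the work surface. World frame = base frame: x ahead of the robot, y to its left, z up, the work surface at z = 0. Lengths are in mm, angles in rad, forces in N, time in s.
With the tool pointing down it reaches from about 350 to 775 mm from the base axis. Payload 7.3 kg.
Tool frame: the origin (TCP) lies on the front face of the gripper's body, between the roots of the fingers; the fingertips stand 66 mm ahead of it and the grasp point (between the pads) lies 47 mm ahead of it (bot.tip_extent is the distance from the TCP to the fingertips, in mm); z points along the fingers, y is the line along which they close (so a half turn about z gives the same grasp; the last joint's range is limited). The gripper opens to 92 mm and grips with 3 to 60 N. Pads are 19 mm wide; open, the fingers measure 130 mm over their backs; the gripper's body (75 mm by 190 mm) begins 47 mm behind the grasp point.
Start: joints at [1.174, 0.342, 1.524, -0, 1.275, -0.146], TCP at [130.276, 508.593, 292.241] pointing down, gripper open.
Joint ranges: [-2.53, 2.53], [-0.77, 2.02], [0.04, 2.7], [-1, 4.14], [0.28, 2.66], [-3.11, 3.11]. Speed limits (rad/s): [2.57, 2.57, 3.14, 3.14, 3.14, 3.14].

INTERFACE

Orientations are given as [roll, pitch, yaw] about the fixed x, y, z axes, in that order (R = Rz(yaw) Ry(pitch) Rx(roll)).
In Python, from plant import readout, viewer, order, bot gives the robot as it stands.
- The arm moves only by the shell command python3 -m creep 'ROWS'. ROWS is text: rows parted by semicolons, each of 7 numbers parted by spaces: the shift along the world's x, y, z in m, then the turn, a rotation vector about the world's x, y, z in rad, then the opening in per cent of the stroke, from 0 (shut) to 100 (fully open). A call has 1 to 8 rows; each row shifts and turns the commanded pose from where the row before left it; what a row does not reach is not made up. A row lasts 1/12 s, in which the tool goes at most 41.7 mm and 7.16 degrees, less where a joint would pass 70% of its speed; a pose out of reach is approached as far as the arm can. A call is refused whole if a number of a shift passes 0.0417 or a number of a turn 0.125, either way. A call with a gripper value outside its range is refused whole. The fingers move at their own pace and stop on an object; the grip force is fixed at half the most. Time passes only in rows, so rows that do not move let the fingers close. It gives the time, the measured TCP pose, the force, the opening and the grip force at its end, in the units of the state.
- readout.get_obs(): the state, without advancing time (a new reading comes with each control period).
- viewer.capture(name): name is "scene" or "side" or "wrist"; returns the picture (480x640x3 uint8, red, green, blue); there is no depth.
- viewer.camera_info(name): a dict with "fx", "fy", "cx", "cy" (pixels), "origin" and "rotation" of the camera in the world. Camera axes: x right, y up, looking along -z (the intrinsics and any distortion apply to the point x, -y, -z); pixel columns grow to the right and rows downward; lengths in mm; the calibration is good to about 2 mm. A picture is of the moment at which its call begins: read the wrist's pose just before it. camera_info takes no time and is no camera call; for the wrist camera it gives the pose at the moment of the call.
- order.close_job(): hands the job in; it is judged then, once.
The state is a dict: "time": time; "joint_positions": joint angles; "dq": joint speeds; "tau": joint torques, N m; "tool_pos": TCP position; "tcp_rot": TCP orientation; "contact_force": force on the tool from outside, world axes, zero at the start; "moment": the same for the moment, N m; "grip_width": finger opening in mm; "finger_force": force on a finger pad.
Only numpy, scipy, OpenCV 4.12 (cv2) and the standard library are available. Lean on these libraries where they do the work, as an engineer would, in place of code of your own. Each camera call takes 0.05 s, during which the arm holds its last target. There are 200 camera calls.

## Working session

There is one attempt and no reset: what is moved stays moved. The work goes in short steps, Python scripts to look and compute and a shell command to move; the robot and the scene stay as the last step left them, time stands still between calls to the robot, and variables do not carry over. Pictures are saved under pics/ and viewed, at most 10 in all, crops included, and the job is handed in when it is done.

```bash
mkdir -p pics; ls; python3 - <<'E'
from plant import readout, viewer, order, bot
import cv2,numpy as np
for n in ["scene","side"]:
    im=viewer.capture(n); cv2.imwrite(f"pics/{n}0.png",im[:,:,::-1]); c=viewer.camera_info(n); print(n,c)
o=readout.get_obs(); print(o)
E
```

```text
pics
scene {'fx': 534.231547325399, 'fy': 534.231547325399, 'cx': 327.1368289085949, 'cy': 244.6942385716954, 'origin': array([1492.79112469, -410.15228515, 1054.38216267]), 'rotation': array([ 0.85971699, -0.0031432 ,  1.05701536])}
side {'fx': 551.0916868582949, 'fy': 551.0916868582949, 'cx': 321.99980286724883, 'cy': 229.89649573232757, 'origin': array([-164.51739567, -565.7319571 ,  758.30672354]), 'rotation': array([ 0.96815243, -0.02177723, -0.78239271])}
{'time': 0.1, 'joint_positions': array([ 1.17401608e+00,  3.42652959e-01,  1.52489253e+00,  9.09870994e-06,
        1.27540499e+00, -1.45965261e-01]), 'dq': array([ 0.00075053, -0.00227294, -0.00276419, -0.00027535,  0.00091314,
        0.00047826]), 'tau': array([ 2.48048716e-03, -4.31999481e+01, -2.44692475e+01,  7.21322419e-02,
        5.26315346e-02, -5.25432779e-05]), 'tool_pos': array([130.15743596, 508.33828754, 291.62455598]), 'tcp_rot': array([-3.14025053e+00, -2.06101111e-04,  2.89077487e+00]), 'contact_force': array([-0.09319814, -0.20195401, -0.49577423]), 'moment': array([-0.0255964 ,  0.00508295,  0.03571899]), 'finger_force': 0.0, 'grip_width': 91.96545732977044}
```

View pics/scene0.png

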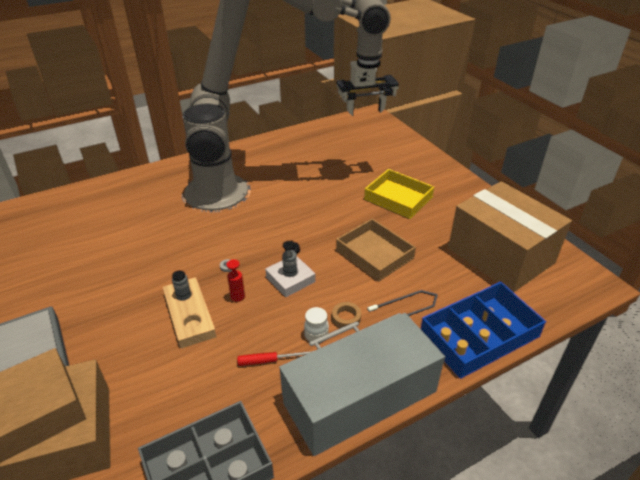

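View pics/side0.png

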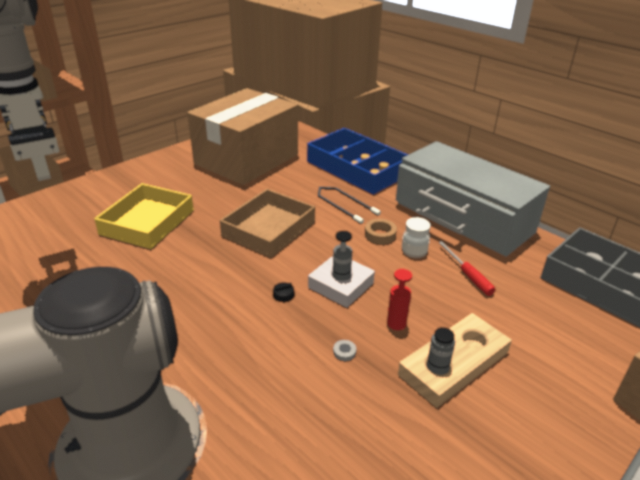

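The candidates for the damper are:
- Grey damper in the aluminium stand: scene (290,262), side (343,258). This is the one I want.
- Red look-alike: scene (236,282), side (399,300). Not this one.
- Spare in the wooden block: scene (181,285), side (441,350). Leave alone.

For the bin, the brown one is at scene (376,248), side (268,222). The yellow one at scene (399,193) is a decoy. Next is one close crop.

```bash
cat > h.py <<'E'
import numpy as np, cv2
from scipy.spatial.transform import Rotation as R
from plant import readout, viewer, order, bot
def cam(n):
    c=viewer.camera_info(n); return c, R.from_euler('xyz',c['rotation']).as_matrix(), np.array(c['origin'])
def ray(C,p):
    c,M,o=C; d=M@np.array([(p[0]-c['cx'])/c['fx'],-(p[1]-c['cy'])/c['fy'],-1]); return o,d/np.linalg.norm(d)
def plane(C,p,z):
    o,d=ray(C,p); return o+d*(z-o[2])/d[2]
def tri(*cps):
    A=0;b=0
    for C,p in cps:
        o,d=ray(C,p); P=np.eye(3)-np.outer(d,d); A=A+P; b=b+P@o
    return np.linalg.solve(A,b)
def proj(C,X):
    c,M,o=C; q=M.T@(np.array(X)-o); return np.array([c['cx']-c['fx']*q[0]/q[2], c['cy']+c['fy']*q[1]/q[2]])
E
python3 - <<'E'
from h import *
s=cv2.imread('pics/scene0.png'); d=cv2.imread('pics/side0.png')
f=lambda i,x,y:cv2.resize(i[y:y+60,x:x+80],(400,300),interpolation=cv2.INTER_CUBIC)
cv2.imwrite('pics/comp.png',np.vstack([np.hstack([f(s,250,237),f(d,303,228)]),np.hstack([f(s,150,285),f(d,430,310)])]))
S,D=cam('scene'),cam('side')
for n,p,q in [('plunger',(291,247),(344,237)),('hole',(193,321),(475,337)),('standtop',(290,270),(342,275))]: print(n,tri((S,p),(D,q)),plane(S,p,32),plane(D,q,32))
for n,C,ps in [('S',S,[(337,244),(372,222),(414,246),(377,269)]),('D',D,[(222,222),(267,194),(315,212),(269,245)])]: 
    P=[plane(C,p,45) for p in ps]; print(n,np.round(P),np.mean(P,0))
E
```

```text
plunger [513.14255585  34.84956157 121.41302311] [418.23249452  78.92027958  32.        ] [607.6877127  117.32190163  32.        ]
hole [ 552.28969314 -263.28863715   32.01546251] [ 551.99061505 -262.53706925   32.        ] [ 552.21167855 -264.08527102   32.        ]
standtop [505.91668314  29.97560702  31.77863421] [504.16494959  32.96800831  32.        ] [504.79671578  26.12477888  32.        ]
S [[485. 195.  45.]
 [448. 340.  45.]
 [601. 385.  45.]
 [630. 238.  45.]] [541.2323986  289.34640714  45.        ]
D [[431. 340.  45.]
 [589. 366.  45.]
 [619. 224.  45.]
 [452. 197.  45.]] [522.40519979 281.55671471  45.        ]
```

View pics/comp.png

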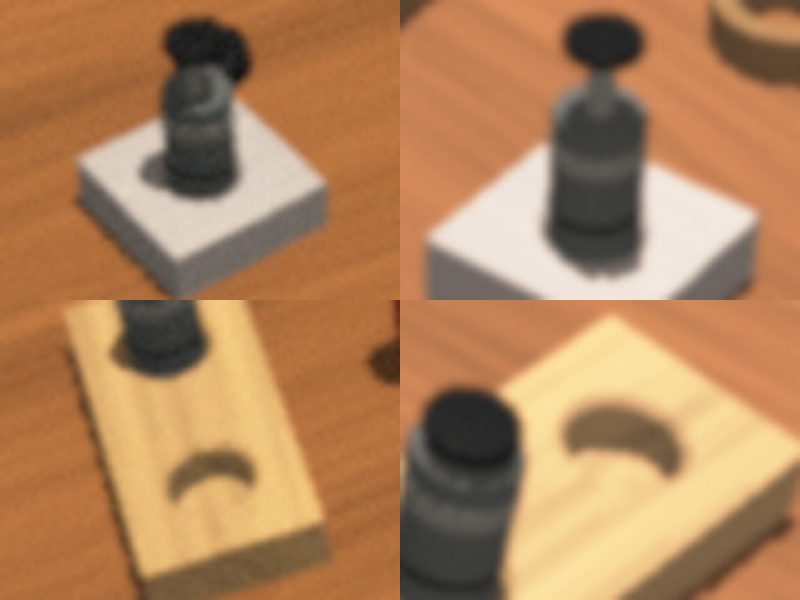

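```bash
python3 - <<'E'
from h import *
S,D=cam('scene'),cam('side')
print('plunger',tri((S,(289.3,244.5)),(D,(343.6,235.3))))
for z in(130,134):print(plane(S,(289.3,244.5),z),plane(D,(343.6,235.3),z))
print('stand',plane(S,(290.4,271.4),32),plane(D,(341.5,273.3),32))
print('red top',tri((S,(234,266)),(D,(402,275))))
print('spare top',tri((S,(180,274)),(D,(443.6,333))))
for p in[(250+78/5,237+160/5),(250+180/5,237+262/5),(250+326/5,237+184/5)]:print('corner',plane(S,p,32))
print('knob',plane(D,(283,290),25),'jar',plane(D,(418,225),75))
E
python3 -m creep '0.025 -0.0317 0 0 0 0 0;0.025 -0.0317 0 0 0 0 0;0.025 -0.0317 0 0 0 0 0;0.025 -0.0317 0 0 0 0 0;0.025 -0.0317 0 0 0 0 0;0.025 -0.0317 0 0 0 0 0;0.025 -0.0317 0 0 0 0 0;0.025 -0.0317 0 0 0 0 0'
```

```text
plunger [509.14126265  32.33824831 128.5352793 ]
[509.97968758  32.62306574 130.        ] [507.17674818  29.71805834 130.        ]
[514.23252359  30.70708177 134.        ] [502.9005301   25.92723457 134.        ]
stand [509.75721496  31.4248085   32.        ] [508.10510605  30.69931606  32.        ]
red top [ 504.42318718 -122.14662729  119.27302941]
spare top [ 450.76656769 -251.69667314  104.52545141]
corner [467.36459821 -24.47602709  32.        ]
corner [566.44017913  -9.89231424  32.        ]
corner [551.7518283   86.80081865  32.        ]
knob [389.50458497  80.8633019   25.        ] jar [716.7084808  -4.2856858  75.       ]
time: 0.77
tool_pos: [330.8, 253.2, 292.2]
tcp_rot: [-3.142, -0.0, 2.891]
contact_force: [0.7, 1.6, -0.6]
grip_width: 43.1
finger_force: 0.0
```

```bash
python3 -m creep '0.025 -0.0317 0 0 0 0 0;0.025 -0.0317 0 0 0 0 0;0.025 -0.0317 0 0 0 0 0;0.025 -0.0317 0 0 0 0 0;0.025 -0.0317 0 0 0 0 0;0.025 -0.0317 0 0 0 0 0;0.028 -0.032 0 0 0 0 0;0 0 0 0 0 0 0' 
python3 - <<'E'
from h import *
o=readout.get_obs();print(o['tool_pos'],o['contact_force'])
W=cam('wrist');im=viewer.capture('wrist');cv2.imwrite('pics/w1.png',im[:,:,::-1])
print(W[2],proj(W,[509,31,130]),proj(W,[509,31,32]))
E
```

```text
time: 1.43
tool_pos: [511.4, 28.2, 291.5]
tcp_rot: [-3.14, 0.002, 2.886]
contact_force: [-0.7, -0.0, 0.2]
grip_width: 0.7
finger_force: 0.0
[511.35501927  28.19234087 291.51611481] [-0.72791341 -0.02010488  0.20714128]
[438.52730788  46.83538292 383.53811088] [321.66596203 240.9188005 ] [320.75054976 213.079033  ]
```

View pics/w1.png

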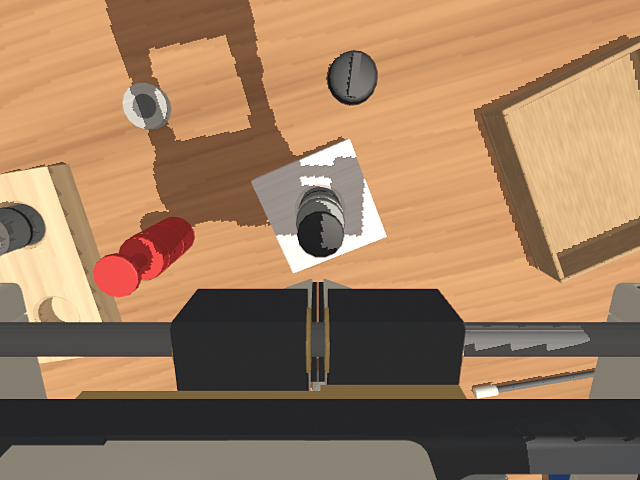

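The wrist view shows the button at (320,234), stand corners at (252,181), (350,139), (386,237) and (293,272), the red decoy on the left, and the brown bin on the right with its corner at (560,280). I'll refine the position from these.

```bash
python3 - <<'E'
from h import *
W=cam('wrist')
for z in(128,131,134):print(plane(W,(320.2,233.5),z))
Q=[plane(W,p,32) for p in[(252,181),(350,139),(386,237),(293,272)]];print(np.mean(Q,0),np.round(Q))
print('hole',plane(W,(60,313),32))
E
```

```text
[501.46121377  33.94053303 128.        ]
[500.70080326  34.11782101 131.        ]
[499.94039275  34.29510899 134.        ]
[502.44128187  34.34983022  32.        ] [[460. -21.  32.]
 [446.  77.  32.]
 [546.  90.  32.]
 [558.  -8.  32.]]
hole [ 540.20241028 -255.51609377   32.        ]
```

```bash
python3 -m creep '0 0 0 0 0 0 0;0 0 0 0 0 0 0;0 0 0 0 0 0 0'; python3 - <<'E'
from h import *
W=cam('wrist');o=readout.get_obs();im=viewer.capture('wrist');cv2.imwrite('pics/w2.png',im[:,:,::-1])
print(W[2],o['tool_pos'],o['tcp_rot'])
g=cv2.cvtColor(im,cv2.COLOR_RGB2GRAY)
np.save('W2.npy',W[2])
c=cv2.resize(im[100:300,220:420],(600,600),interpolation=cv2.INTER_CUBIC)[:,:,::-1];cv2.imwrite('pics/w2c.png',c)
E
```

```text
time: 1.73
tool_pos: [507.0, 34.5, 292.3]
tcp_rot: [3.141, -0.0, 2.892]
contact_force: [0.3, 0.2, 0.1]
grip_width: 0.4
finger_force: 0.0
[434.2120575   52.47673966 384.51469818] [506.96240042  34.5239446  292.26382556] [ 3.14141405e+00 -4.85211114e-04  2.89231107e+00]
```

View pics/w2c.png

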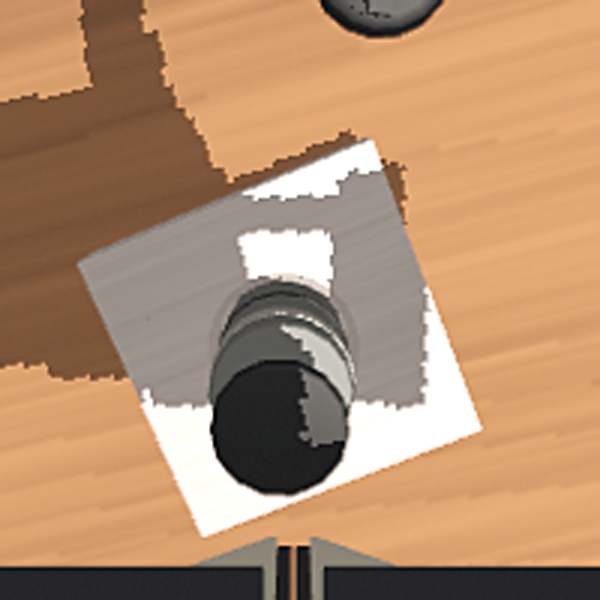

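The crop shows the button centre at wrist pixel (313.7,242.3), diameter about 46 px, and the stand corners clearly.

```bash
python3 - <<'E'
from h import *
W=cam('wrist');print(W[2],np.load('W2.npy'),W[0]['fx'])
for z in(130,134):print(plane(W,(313.7,242.3),z))
Q=[plane(W,p,32) for p in[(246,188.3),(344.3,146.7),(380.7,243.3),(288.3,279)]];print(np.mean(Q,0),np.round(Q))
E
```

```text
[434.26009978  52.50225286 384.62568675] [434.2120575   52.47673966 384.51469818] 371.2118841103718
[504.22905588  31.91340184 130.        ]
[503.12989017  32.23683898 134.        ]
[505.99720013  31.58368793  32.        ] [[464. -25.  32.]
 [449.  74.  32.]
 [548.  88.  32.]
 [562. -11.  32.]]
```

```bash
python3 -m creep '-0.0015 -0.003 -0.02 0 0 0 0;0 0 -0.025 0 0 0 0;0 0 -0.02 0 0 0 0;0 0 -0.01 0 0 0 0;0 0 -0.005 0 0 0 0;0 0 0 0 0 0 0;0 0 0 0 0 0 0'
```

```text
time: 2.37
tool_pos: [506.6, 30.7, 213.1]
tcp_rot: [3.141, 0.001, 2.891]
contact_force: [0.5, 1.0, -0.2]
grip_width: 0.5
finger_force: 0.0
```

```bash
python3 -m creep '0 0 -0.002 0 0 0 0;0 0 -0.0015 0 0 0 0;0 0 -0.0015 0 0 0 0;0 0 -0.0015 0 0 0 0;0 0 -0.0015 0 0 0 0;0 0 0 0 0 0 0'
```

```text
time: 2.87
tool_pos: [506.1, 30.4, 204.0]
tcp_rot: [3.142, -0.0, 2.891]
contact_force: [-0.1, -0.2, 0.5]
grip_width: 0.3
finger_force: 0.0
```

```bash
python3 -m creep '0 0 -0.001 0 0 0 0;0 0 -0.001 0 0 0 0;0 0 -0.001 0 0 0 0;0 0 0 0 0 0 0'
```

```text
time: 3.2
tool_pos: [506.1, 30.4, 201.0]
tcp_rot: [3.142, -0.0, 2.891]
contact_force: [-0.3, 1.1, 0.2]
grip_width: 0.5
finger_force: 0.0
```

```bash
python3 -m creep '0 0 -0.001 0 0 0 0;0 0 -0.001 0 0 0 0;0 0 -0.001 0 0 0 0;0 0 0 0 0 0 0'
```

```text
time: 3.53
tool_pos: [506.1, 30.4, 198.0]
tcp_rot: [3.142, -0.0, 2.891]
contact_force: [0.6, -0.5, -0.0]
grip_width: 0.4
finger_force: 0.0
```

```bash
python3 -m creep '0 0 -0.001 0 0 0 0;0 0 -0.001 0 0 0 0;0 0 -0.001 0 0 0 0'
```

```text
time: 3.78
tool_pos: [506.3, 30.4, 195.3]
tcp_rot: [3.141, 0.0, 2.891]
contact_force: [0.8, 0.4, 2.1]
grip_width: 0.4
finger_force: 1.4
```

```bash
python3 -m creep '0 0 -0.001 0 0 0 0;0 0 -0.001 0 0 0 0;0 0 -0.001 0 0 0 0'
```

```text
time: 4.03
tool_pos: [506.3, 30.4, 192.3]
tcp_rot: [3.141, 0.0, 2.891]
contact_force: [0.4, 0.3, 3.1]
grip_width: 0.2
finger_force: 1.4
```

```bash
python3 -m creep '0 0 -0.001 0 0 0 0;0 0 -0.001 0 0 0 0'
```

```text
time: 4.2
tool_pos: [506.3, 30.4, 190.2]
tcp_rot: [3.141, 0.0, 2.891]
contact_force: [-0.3, 0.4, 1.9]
grip_width: 0.3
finger_force: 1.4
```

```bash
python3 -m creep '0 0 -0.001 0 0 0 0;0 0 -0.001 0 0 0 0'
```

```text
time: 4.37
tool_pos: [506.3, 30.4, 188.2]
tcp_rot: [3.141, 0.0, 2.891]
contact_force: [-0.2, -0.7, 2.2]
grip_width: 0.5
finger_force: 1.4
```

```bash
python3 -m creep '0 0 -0.001 0 0 0 0;0 0 -0.0005 0 0 0 0'
```

```text
time: 4.53
tool_pos: [506.3, 30.4, 186.8]
tcp_rot: [3.141, 0.0, 2.891]
contact_force: [-0.1, 0.2, 4.6]
grip_width: 0.6
finger_force: 2.7
```

```bash
python3 -m creep '0 0 -0.0005 0 0 0 0;0 0 -0.0005 0 0 0 0'
```

```text
time: 4.7
tool_pos: [506.4, 30.4, 186.1]
tcp_rot: [3.141, 0.001, 2.891]
contact_force: [-0.9, -0.3, 7.6]
grip_width: 0.8
finger_force: 3.7
```

Force is rising at about 14 mm of travel, so I'll add a small step to confirm and hold there.

```bash
python3 -m creep '0 0 -0.0005 0 0 0 0;0 0 0 0 0 0 0;0 0 0 0 0 0 0'
```

```text
time: 4.95
tool_pos: [506.4, 30.4, 185.8]
tcp_rot: [3.141, 0.001, 2.891]
contact_force: [-0.7, -1.1, 6.8]
grip_width: 0.7
finger_force: 3.4
```

```bash
python3 -m creep '0 0 -0.0006 0 0 0 0;0 0 0 0 0 0 0;0 0 0 0 0 0 0'
```

```text
time: 5.2
tool_pos: [506.5, 30.4, 185.3]
tcp_rot: [3.141, 0.001, 2.891]
contact_force: [-1.0, 0.4, 8.9]
grip_width: 0.2
finger_force: 3.9
```

Clearly stiff: about 9 N at 14.7 mm, so the damper goes to the reject bin. I'll back off, open, and grip the barrel.

```bash
python3 -m creep '0 0 0.005 0 0 0 0;0 0 0.01 0 0 0 0;0 0 0.01 0 0 0 85;0 0 0 0 0 0 85;0 0 0 0 0 0 85;0 0 0 0 0 0 85;0 0 0 0 0 0 85;0 0 0 0 0 0 85'; python3 -m creep '0 0 0 0 0 0 85;0 0 0 0 0 0 85;0 0 0 0 0 0 85;0 0 0 0 0 0 85;0 0 0 0 0 0 85;0 0 0 0 0 0 85'
python3 - <<'E'
from h import *
W=cam('wrist');o=readout.get_obs();im=viewer.capture('wrist');cv2.imwrite('pics/w3.png',im[:,:,::-1])
print(o['tool_pos'],o['grip_width']); print(proj(W,[506,31,120]),proj(W,[506,31,93]),proj(W,[506,31,32]))
E
```

```text
time: 5.87
tool_pos: [506.0, 30.5, 209.3]
tcp_rot: [-3.142, -0.001, 2.891]
contact_force: [-0.1, 0.4, -0.5]
grip_width: 35.8
finger_force: 0.0
time: 6.37
tool_pos: [506.2, 30.4, 209.6]
tcp_rot: [3.141, 0.0, 2.891]
contact_force: [0.1, -0.5, 0.6]
grip_width: 75.3
finger_force: 0.0
[506.2284213   30.44808228 209.63506019] 75.28235501980933
[319.49870725 283.51598083] [319.26967075 266.20884478] [318.90870463 238.93245277]
```

View pics/w3.png

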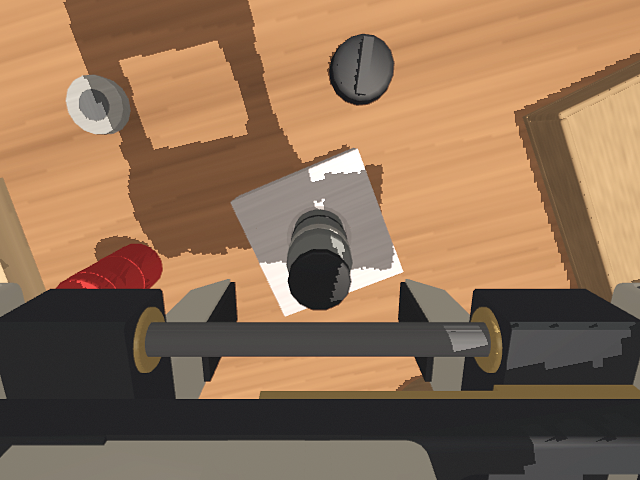

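The button is centred at (320,279), midway between the pads (235 and 400). I'll shift 1.5 mm in -x, descend to TCP z of about 128.5, and grip.

```bash
python3 -m creep '-0.0015 0 -0.015 0 0 0 85;0 0 -0.02 0 0 0 85;0 0 -0.018 0 0 0 85;0 0 -0.015 0 0 0 85;0 0 -0.008 0 0 0 85;0 0 -0.005 0 0 0 85;0 0 0 0 0 0 85'; python3 -m creep '0 0 0 0 0 0 30;0 0 0 0 0 0 30;0 0 0 0 0 0 30;0 0 0 0 0 0 30;0 0 0 0 0 0 30;0 0 0 0 0 0 30;0 0 0 0 0 0 30'
```

```text
time: 7.0
tool_pos: [504.5, 30.5, 128.0]
tcp_rot: [-3.141, -0.001, 2.891]
contact_force: [-0.2, -0.0, -0.3]
grip_width: 78.0
finger_force: 0.0
time: 7.58
tool_pos: [504.8, 30.5, 128.8]
tcp_rot: [3.141, 0.0, 2.891]
contact_force: [-1.2, -0.8, 1.4]
grip_width: 39.0
finger_force: 30.0
```

```bash
python3 -m creep '0 0 0.006 0 0 0 30;0 0 0.01 0 0 0 30;0 0 0.014 0 0 0 30;0 0 0.02 0 0 0 30;0 0 0.02 0 0 0 30;0 0.01 0.01 0 0 0 30;0.002 0.02 0 0 0 0 30;0.002 0.03 0 0 0 0 30'; python3 -m creep '0.003 0.03 0 0 0 0 30;0.003 0.03 0 0 0 0 30;0.003 0.03 0 0 0 0 30;0.003 0.03 0 0 0 0 30;0.003 0.025 0 0 0 0 30;0.003 0.02 0 0 0 0 30;0.002 0.01 0 0 0 0 30;0 0 0 0 0 0 30';python3 -m creep '0 0 0 0 0 0 30;0 0 0 0 0 0 30;0 0 0 0 0 0 30'
python3 - <<'E'
from h import *
W=cam('wrist');o=readout.get_obs();im=viewer.capture('wrist');s=viewer.capture('scene');d=viewer.capture('side')
cv2.imwrite('pics/w4.png',np.hstack([cv2.resize(im[:,:,::-1],(480,360)),np.vstack([s[150:330,280:500],d[130:310,160:380]])[:,:,::-1]]) if 0 else im[:,:,::-1])
cv2.imwrite('pics/sd4.png',np.hstack([cv2.resize(a[y:y+150,x:x+200],(400,300)) for a,x,y in((s,280,150),(d,180,120))])[:,:,::-1])
print(o['tool_pos'],W[0]['origin'],W[0]['rotation'])
E
```

```text
time: 8.25
tool_pos: [509.3, 89.6, 210.5]
tcp_rot: [3.141, 0.003, 2.888]
contact_force: [0.3, -0.2, -2.9]
grip_width: 39.1
finger_force: 30.0
time: 8.92
tool_pos: [528.7, 267.1, 209.0]
tcp_rot: [3.141, 0.0, 2.893]
contact_force: [0.4, -1.0, -0.8]
grip_width: 39.3
finger_force: 30.0
time: 9.17
tool_pos: [528.7, 264.1, 208.8]
tcp_rot: [-3.141, -0.0, 2.889]
contact_force: [0.3, -0.2, -1.9]
grip_width: 39.1
finger_force: 30.0
[528.73233306 264.10397903 208.7690368 ] [456.0411934  282.32243298 300.99908311] [-2.76131496e-01  1.15013381e-03  1.31853689e+00]
```

View pics/w4.png

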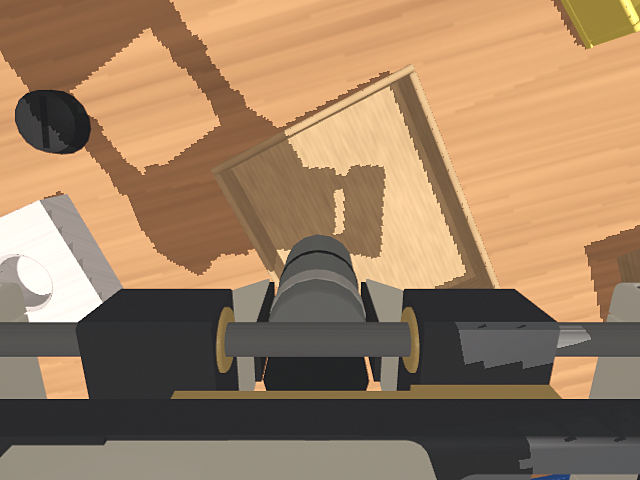

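View pics/sd4.png

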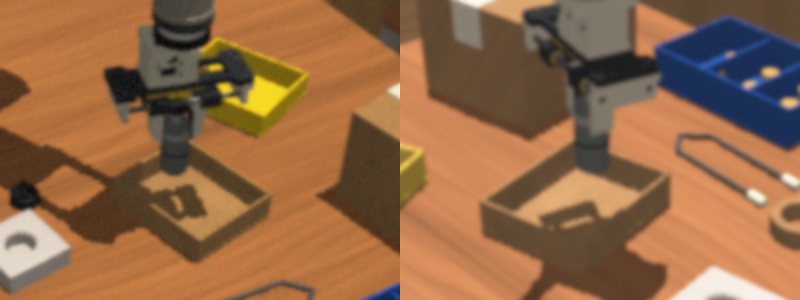

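The wrist view shows the damper held upright over the brown bin. The bin's near rim corners are at (213,172) and (412,68), and the right rim runs to (497,290). I'll compute the bin centre from these.

```bash
python3 - <<'E'
from h import *
W=cam('wrist');print(readout.get_obs()['tool_pos'])
a,b,c=[plane(W,p,45) for p in((213,172),(412,68),(497,290))]
L=np.linalg.norm(b-a);u=(b-a)/L;v=np.array([-u[1],u[0],0]);v=v if v@(c-b)>0 else -v
o=150 if L>165 else 180
if L<165:o=180
print(a,b,c,L,np.arctan2(u[1],u[0]),(c-b)/np.linalg.norm(c-b),v,(a+b)/2+v*o/2)
E
```

```text
[528.84563288 264.50034284 208.80266945]
[461.13670692 207.86347096  45.        ] [430.87180922 350.88809249  45.        ] [596.14395766 384.5284937   45.        ] 146.19167690425243 1.779326388298004 [0.97990686 0.19945563 0.        ] [ 0.97833628  0.20702203 -0.        ] [534.05452338 298.00776441  45.        ]
```

```bash
python3 -m creep '0.002 0.013 0 0 0 0 30;0.001 0.012 -0.01 0 0 0 30;0 0 -0.02 0 0 0 30;0 0 -0.02 0 0 0 30;0 0 -0.015 0 0 0 30;0 0 -0.008 0 0 0 30;0 0 -0.002 0 0 0 30;0 0 0 0 0 0 30'
```

```text
time: 9.98
tool_pos: [531.6, 290.9, 133.0]
tcp_rot: [-3.141, -0.001, 2.891]
contact_force: [-0.3, -0.4, -2.0]
grip_width: 39.4
finger_force: 30.0
```

```bash
python3 -m creep '0 0 -0.001 0 0 0 30;0 0 -0.001 0 0 0 30;0 0 -0.001 0 0 0 30;0 0 -0.001 0 0 0 30;0 0 -0.001 0 0 0 30;0 0 0 0 0 0 30'
```

```text
time: 10.48
tool_pos: [531.7, 290.4, 128.7]
tcp_rot: [3.141, 0.0, 2.891]
contact_force: [-0.4, 0.5, -2.3]
grip_width: 39.5
finger_force: 30.0
```

```bash
python3 -m creep '0 0 -0.001 0 0 0 30;0 0 -0.001 0 0 0 30;0 0 -0.0007 0 0 0 30;0 0 0 0 0 0 30'
```

```text
time: 10.82
tool_pos: [531.8, 290.4, 125.9]
tcp_rot: [3.141, 0.0, 2.891]
contact_force: [-0.1, 0.4, -1.4]
grip_width: 39.1
finger_force: 30.0
```

```bash
python3 -m creep '0 0 -0.0005 0 0 0 30;0 0 -0.0005 0 0 0 30;0 0 0 0 0 0 30'
```

```text
time: 11.07
tool_pos: [532.0, 290.5, 125.8]
tcp_rot: [3.141, 0.001, 2.891]
contact_force: [-0.7, -0.3, 5.2]
grip_width: 39.0
finger_force: 30.0
```

The foot is on the bin floor (upward force 5 N). Release and retreat straight up.

```bash
python3 -m creep '0 0 0.0003 0 0 0 50;0 0 0 0 0 0 60;0 0 0 0 0 0 75;0 0 0 0 0 0 85;0 0 0 0 0 0 85;0 0 0 0 0 0 85;0 0 0 0 0 0 85;0 0 0 0 0 0 85'; python3 -m creep '0 0 0.01 0 0 0 85;0 0 0.02 0 0 0 85;0 0 0.03 0 0 0 85;0 0 0.03 0 0 0 85;0 0 0.03 0 0 0 85;0 0 0.02 0 0 0 85;0 0 0 0 0 0 85;0 0 0 0 0 0 85'
python3 - <<'E'
from h import *
s,d=viewer.capture('scene'),viewer.capture('side')
cv2.imwrite('pics/fin.png',np.hstack([cv2.resize(a[y:y+195,x:x+260],(400,300)) for a,x,y in((s,220,130),(d,200,110))])[:,:,::-1])
E
```

```text
time: 11.73
tool_pos: [531.7, 290.4, 125.2]
tcp_rot: [3.142, -0.0, 2.891]
contact_force: [0.3, 0.1, -0.5]
grip_width: 77.9
finger_force: 0.0
time: 12.4
tool_pos: [532.0, 290.6, 267.2]
tcp_rot: [3.139, 0.003, 2.891]
contact_force: [0.1, 0.1, -0.6]
grip_width: 78.0
finger_force: 0.0
```

View pics/fin.png

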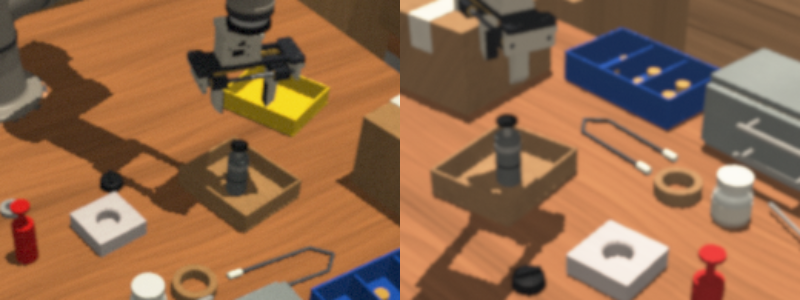

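The damper stands upright in the brown bin, at (237,170) in the left crop and (508,150) in the right. The gripper is clear and the bystanders in view haven't moved.

```bash
python3 -c "
from plant import order
print(order.close_job())"
```

```text
the job is handed in; nothing more can be done
None
```

The damper turned clearly stiff at about 14 mm of travel (9 N at 14.7 mm), so I stopped pushing and stood it in the cardboard reject bin, let go and handed the job in at about 12.5 s; no verdict was returned.

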